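# Stopper the amber reagent bottle with the size that fits

### The job

Close the open amber reagent bottle: of the three red rubber stoppers on the white tray, take the one that fits its mouth and set it fully home, plug down, with its flange resting on the rim. Leave the bottle upright where it stands, and leave the other two stoppers standing where they are.

Things in the scene. Friction and masses are not known exactly. Their poses are not given: they have to be found in the camera images.
- bottle: open amber bottle, loose, about 0.8 kg, brown with a white label band; body 96 mm in diameter, 150 mm high to the rim. Mouth: round hole 38 mm wide, 38 mm deep, in a lip 58 mm wide. Origin: centre of its underside, z up; the rim is 150 mm above it, a seated stopper's foot 120 mm above it. Two capped jars, 75 and 85 mm high, stand beyond the bottle and the tray and play no part
- stopper_a: dull red rubber stopper standing plug-down on a white tray; tapered plug 30 mm long, 24 mm in diameter at its top and 21 mm at its foot, then a flange 33 mm in diameter and 5 mm thick, then an upright round knob 16 mm in diameter and 32 mm high to grip (67 mm in all). Origin: centre of the plug's foot; z runs up through the knob. The tray's floor is 4 mm above the bench, its rim 16 mm; the three stoppers stand in a row about 90 mm apart, in any order
- stopper_b: dull red rubber stopper standing plug-down on a white tray; tapered plug 30 mm long, 33 mm in diameter at its top and 28 mm at its foot, then a flange 48 mm in diameter and 5 mm thick, then an upright round knob 22 mm in diameter and 32 mm high to grip (67 mm in all). Origin: centre of the plug's foot; z runs up through the knob
- stopper_c: dull red rubber stopper standing plug-down on a white tray; tapered plug 30 mm long, 48 mm in diameter at its top and 43 mm at its foot, then a flange 63 mm in diameter and 5 mm thick, then an upright round knob 28 mm in diameter and 32 mm high to grip (67 mm in all). Origin: centre of the plug's foot; z runs up through the knob
Mind the look-alikes: they are no part of the job. Leave any green or turquoise look-alike of the stopper_b alone. Leave any yellow look-alike of the stopper_c alone.

How it is judged:
On the way:
1. the fitting stopper is carried, lifted clear of the tray, before it is set in the bottle (height (world z) of stopper_b above 0.1 m), for 0.1 s.
At the end, for the whole second after the job is handed in: The 33 mm stopper is in the mouth, plug down: within 10 mm of the bottle's axis, flange within 6 mm of the rim, within 9.7 degrees of upright. The bottle is upright (5.7 degrees), within 30 mm of its start; the other stoppers stand (11 degrees) within 30 mm of theirs. All at rest (horizontal distance between stopper_b and bottle below 0.01 m and z of stopper_b in the frame of bottle between 0.112 and 0.126 m and angle between stopper_b's own z axis and vertical below 0.17 rad and linear speed of each of stopper_b, bottle, stopper_a, stopper_c below 0.02 m/s and angle between bottle's own z axis and vertical below 0.1 rad and distance of each of bottle, stopper_a, stopper_c from where it was at the start of the episode below 0.03 m and angle between each of stopper_a, stopper_c's own z axis and vertical below 0.2 rad); the robot touches nothing.
It fails at once if the bottle is tipped by more than 20 degrees (angle between bottle's own z axis and vertical above 0.35 rad).
It fails at once if stopper_a, which does not fit, is lifted or knocked over (height (world z) of stopper_a above 0.06 m or angle between stopper_a's own z axis and vertical above 0.6 rad).
It fails at once if stopper_c, which does not fit, is lifted or knocked over (height (world z) of stopper_c above 0.06 m or angle between stopper_c's own z axis and vertical above 0.6 rad).
It also fails if it takes over 38 s, if anything falls off the work surface, if the arm or the gripper's body presses on something with over 40 N, if the wrist force passes 120 N, or if a joint passes its speed limit or range.

### The arm

A 7-joint arm with a two-finger parallel gripper is mounted at the origin on the work surface. World frame = base frame: x ahead of the robot, y to its left, z up, the work surface at z = 0. Lengths are in m, angles in rad, forces in N, time in s.
With the tool pointing down it reaches from about 0.4 to 0.875 m from the base axis. Payload 6.5 kg.
Tool frame: the origin (TCP) lies midway between the tips of the shut fingers; the grasp point (between the pads) lies 19 mm behind it (arm.grasp_offset is the distance from the TCP to the grasp point, in m); x points along the fingers, y is the direction in which the jaws open and shut, and the axes are right-handed (so a half turn about x gives the same grasp; the last joint's range is limited). The gripper opens to 85 mm and grips with 20 to 120 N. Pads are 22 mm wide; open, the fingers measure 114 mm over their backs; the gripper's body (76 mm by 85 mm) begins 54 mm behind the grasp point. The pads swing forward as they close: fully open they stand 13 mm farther back than shut.
Start: joints at [-0.066, 0.536, -0.004, 1.538, 0.003, 1.067, -0.071], TCP at [0.65, 0, 0.231] pointing down, gripper open.
Joint ranges: [-2.7, 2.7], [-0.37, 2.16], [-1.27, 1.26], [0.24, 2.4], [-1.31, 4.45], [0.19, 1.91], [-2.76, 2.76]. Speed limits (rad/s): [2.39, 2.39, 3.14, 3.14, 3.14, 3.14, 3.14].

### API

Orientations are given as a rotation vector (axis times angle).
In Python, from plant import arm, camera, camera_info, job gives the robot as it stands.
- The arm moves only by the shell command python3 -m handwheel 'ROWS' [FORCE]. ROWS is JSON, a list of rows, each a list of 7 numbers: the shift along the tool's x, y, z in mm, then the turn, a rotation vector about the tool's x, y, z in rad, then the finger opening in mm, from 0 to 85.4. A call has 1 to 5 rows; each row is the pose to reach, as a shift and turn from the pose commanded when the call began, along the tool's axes at that moment; what a row does not reach only later rows make up. A row lasts 1/8 s, in which the tool goes at most 62.5 mm and 10.7 degrees, less where a joint would pass 70% of its speed; a pose out of reach is approached as far as the arm can. A call with a gripper value outside its range is refused whole. The fingers move at their own pace and stop on an object; FORCE is the grip in N (left out, the last holds). Time passes only in rows, so rows that repeat a pose let the fingers close. It gives the time, the measured TCP pose, the force and the opening at its end, in the units of the state.
- arm.read_state(): the state, without advancing time (a new reading comes with each control period).
- camera(name): name is "scene" or "side" or "wrist"; returns the picture (400x640x3 uint8, blue, green, red); there is no depth.
- camera_info(name): a dict with "vfov" (degrees; the focal length in pixels is half the picture's height over the tangent of half this angle, whatever the lens; pixels are square), "cx", "cy" (the principal point, pixels), "cam_to_world" (4x4, takes a point from camera to world coordinates). Camera axes: x right, y up, looking along -z (the intrinsics and any distortion apply to the point x, -y, -z); pixel columns grow to the right and rows downward; lengths in m; the calibration is good to about 2 mm. A picture is of the moment at which its call begins: read the wrist's pose just before it. camera_info takes no time and is no camera call; for the wrist camera it gives the pose at the moment of the call.
- job.close_job(): hands the job in, once; it reports no verdict.
The state is a dict: "time_s": time; "q": joint angles; "joint_velocities": joint speeds; "joint_torque": joint torques, N m; "tcp_pos": TCP position; "eef_rot": TCP orientation; "wrist_force": force on the tool from outside, world axes, zero at the start; "wrist_torque": the same for the moment, N m; "grip_width": finger opening in m.
Only numpy, scipy, OpenCV 4.12 (cv2) and the standard library are available. Lean on these libraries where they do the work, as an engineer would, in place of code of your own. Each camera call takes 0.05 s, during which the arm holds its last target.

## Working session

There is one attempt and no reset: what is moved stays moved. The work goes in short steps, Python scripts to look and compute and a shell command to move; the robot and the scene stay as the last step left them, time stands still between calls to the robot, and variables do not carry over. Pictures are saved under pics/ and viewed, and the job is handed in when it is done.

```bash
ls; mkdir -p pics; python3 - <<'E'
from plant import arm,camera,camera_info
import cv2,numpy as np
s=arm.read_state();print({k:np.round(v,3).tolist() for k,v in s.items()},arm.grasp_offset)
for n in("scene","side","wrist"):
    i=camera_info(n);print(n,i)
    cv2.imwrite(f"pics/{n}0.png",camera(n))
E
```

```text
pics
{'time_s': 0.0, 'q': [-0.066, 0.537, -0.004, 1.539, 0.003, 1.067, -0.071], 'joint_velocities': [-0.002, 0.002, 0.0, -0.0, -0.001, 0.0, -0.001], 'joint_torque': [-0.0, -58.34, 1.049, -25.91, 0.012, 0.009, -0.0], 'tcp_pos': [0.649, -0.0, 0.23], 'eef_rot': [1.208, 1.21, -1.21], 'wrist_force': [-0.056, -0.178, -0.534], 'wrist_torque': [0.036, 0.007, -0.051], 'grip_width': 0.085} 0.0187
scene {'vfov': 50.19278940322435, 'cx': 327.66428392934756, 'cy': 200.7938642806865, 'cam_to_world': array([[ 0.01377893, -0.71948026,  0.69437619,  1.17367531],
       [ 0.99984514,  0.01751661, -0.00169064,  0.02137362],
       [-0.01094673,  0.69429195,  0.71961021,  0.71254805],
       [ 0.        ,  0.        ,  0.        ,  1.        ]])}
side {'vfov': 51.707755256828285, 'cx': 320.79595522765914, 'cy': 197.75674756839405, 'cam_to_world': array([[-0.9654499 ,  0.11847538, -0.23209929,  0.30487599],
       [-0.25974117, -0.50928757,  0.8204637 ,  0.91918857],
       [-0.02100053,  0.85240234,  0.52246457,  0.63241267],
       [ 0.        ,  0.        ,  0.        ,  1.        ]])}
wrist {'vfov': 69.96705888306215, 'cx': 317.15916774502927, 'cy': 193.83547740763672, 'cam_to_world': array([[ 9.99997729e-01, -3.95397622e-04,  2.09406514e-03,
         6.49211312e-01],
       [-2.59583458e-04,  9.52719226e-01,  3.03851954e-01,
         7.88699899e-02],
       [-2.11519846e-03, -3.03851808e-01,  9.52716960e-01,
         3.72761635e-01],
       [ 0.00000000e+00,  0.00000000e+00,  0.00000000e+00,
         1.00000000e+00]])}
```

View pics/scene0.png

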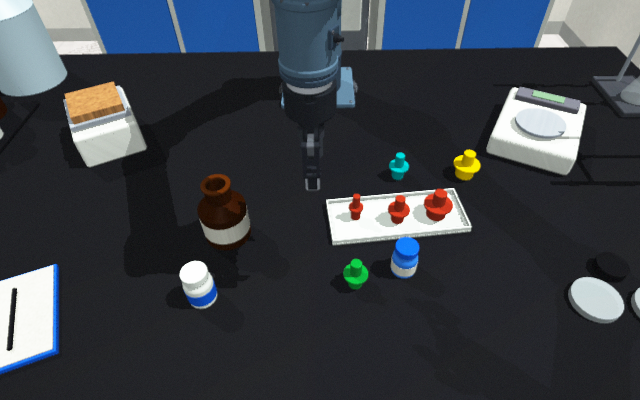

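View pics/side0.png

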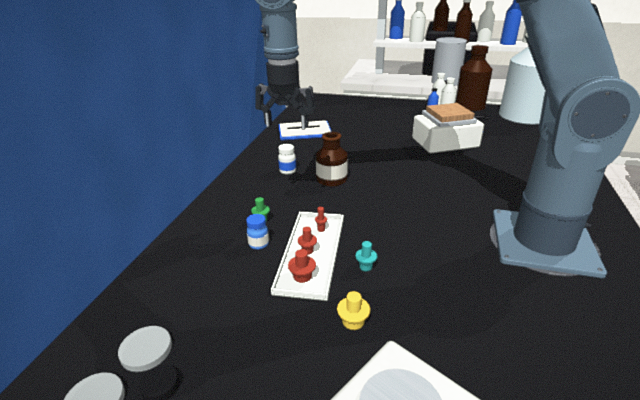

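View pics/wrist0.png

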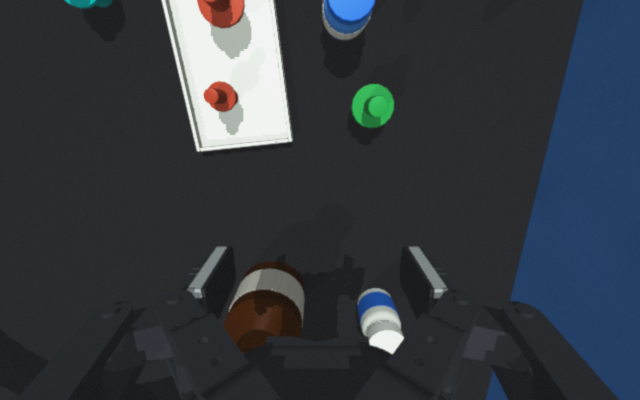

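```bash
python3 - <<'E'
import cv2,numpy as np
a=cv2.imread("pics/scene0.png");b=cv2.imread("pics/side0.png")
A=cv2.resize(a[170:250,190:290],None,fx=4,fy=4,interpolation=2);B=cv2.resize(a[180:240,340:460],None,fx=4,fy=4,interpolation=2)
cv2.imwrite("pics/z1.png",np.vstack([cv2.copyMakeBorder(A,0,0,0,80,0),B]))
A=cv2.resize(b[125:190,300:420],None,fx=4,fy=4,interpolation=2);B=cv2.resize(b[200:285,270:390],None,fx=4,fy=4,interpolation=2)
cv2.imwrite("pics/z2.png",np.vstack([A,B]))
E
python3 -c "
from plant import arm,camera_info
print([x for x in dir(arm) if x[0]!='_'])
print(camera_info('side').keys())"
```

```text
['IKError', 'grasp_offset', 'read_state']
dict_keys(['vfov', 'cx', 'cy', 'cam_to_world'])
```

View pics/z1.png

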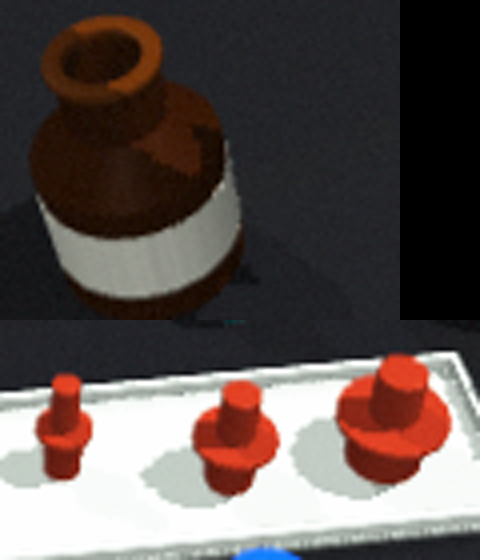

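View pics/z2.png

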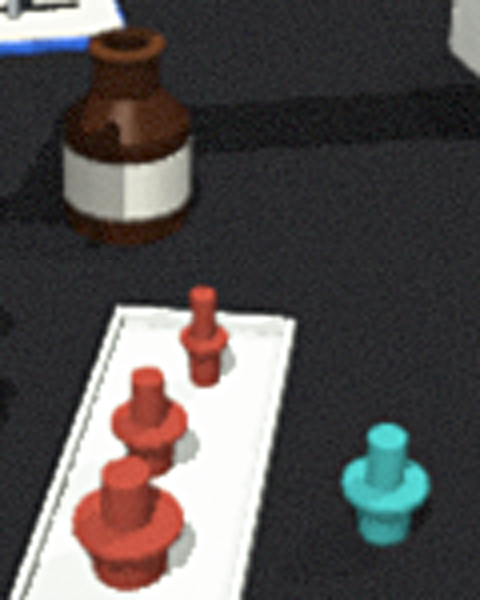

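```bash
cat > h.py <<'E'
import numpy as np
from plant import camera_info
def ray(n,u,v,i=None):
    i=i or camera_info(n);f=200/np.tan(np.radians(i["vfov"])/2);M=np.array(i["cam_to_world"])
    d=M[:3,:3]@[(u-i["cx"])/f,-(v-i["cy"])/f,-1];return M[:3,3],d/np.linalg.norm(d)
def pl(n,u,v,z,i=None):
    o,d=ray(n,u,v,i);return o+d*(z-o[2])/d[2]
def tri(*r):
    P=[(o,np.eye(3)-np.outer(d,d)) for o,d in r];x=np.linalg.solve(sum(p for _,p in P),sum(p@o for o,p in P))
    return x,[np.linalg.norm(p@(x-o)) for o,p in P]
def proj(n,p,i=None):
    i=i or camera_info(n);f=200/np.tan(np.radians(i["vfov"])/2)
    c=np.linalg.inv(i["cam_to_world"])@np.r_[p,1];return [i["cx"]+f*c[0]/-c[2],i["cy"]-f*c[1]/-c[2]]
E
python3 - <<'E'
from h import *
np.set_printoptions(precision=4,suppress=True)
for nm,s,d,z in(("b",(400.2,198.7),(306.8,228.6),.071),("a",(356.5,194.8),(320.8,207.7),.071),("c",(440.3,190.5),(301.2,251.5),.071),("bot",(215.3,184),(331.8,135.3),.15)):
    print(nm,pl("scene",*s,z),pl("side",*d,z),*tri(ray("scene",*s),ray("side",*d)))
# tray corners near/far
print(pl("scene",326,198,.016),pl("scene",466,191,.016),pl("scene",469,231,.016),pl("scene",332,241,.016))
print(pl("side",275,293,.016),pl("side",328,297,.016),pl("side",343,214,.016))
E
```

```text
b [0.5522 0.1747 0.071 ] [0.5503 0.1774 0.071 ] [0.5509 0.1751 0.0695] [np.float64(0.00016619494607419857), np.float64(0.00016619494607418786)]
a [0.5385 0.0841 0.071 ] [0.5419 0.0836 0.071 ] [0.5409 0.0844 0.0724] [np.float64(0.0009125149013500882), np.float64(0.0009125149013501691)]
c [0.53  0.263 0.071] [0.5379 0.2607 0.071 ] [0.5356 0.2626 0.0744] [np.float64(0.0019107582378199194), np.float64(0.0019107582378198773)]
bot [ 0.581  -0.1914  0.15  ] [ 0.5795 -0.1881  0.15  ] [ 0.5801 -0.1916  0.1488] [np.float64(0.00030558057939817913), np.float64(0.0003055805793982084)]
[0.4926 0.0193 0.016 ] [0.4779 0.3424 0.016 ] [0.5975 0.3202 0.016 ] [0.6178 0.0304 0.016 ]
[0.5731 0.3395 0.016 ] [0.4631 0.3242 0.016 ] [0.499  0.0182 0.016 ]
```

```bash
python3 - <<'E'
from h import *
from plant import arm
from scipy.spatial.transform import Rotation as R
s=arm.read_state();r=R.from_rotvec(s["eef_rot"]).as_matrix();print(np.round(r,4))
print(r.T@(np.array([.551,.176,.2])-s["tcp_pos"])*1000, proj("scene",[.66,.2,.0]))
print("jar blue",pl("scene",407,245,.085),"tq",pl("scene",400,157,.067),pl("scene",356,266,.067))
E
```

```text
[[-1.4e-03  1.0e+00 -0.0e+00]
 [-1.0e-04 -0.0e+00 -1.0e+00]
 [-1.0e+00 -1.4e-03  1.0e-04]]
[  30.73073658  -98.47258021 -176.04751841] [np.float64(415.7068293638689), np.float64(260.69716312855445)]
jar blue [0.68546062 0.16818246 0.085     ] tq [0.41339653 0.19297658 0.067     ] [0.71776844 0.07243429 0.067     ]
```

```bash
python3 -m handwheel '[[8,-25,-45,0,0,0,60],[15,-50,-90,0,0,0,60],[22,-75,-135,0,0,0,60],[30,-98,-176,0,0,0,60],[30,-98,-176,0,0,0,60]]' 50 && python3 - <<'E'
from plant import arm,camera,camera_info
import cv2,pickle
i=camera_info("wrist");cv2.imwrite("pics/w1.png",camera("wrist"));pickle.dump(i,open("w1.pkl","wb"));print(arm.read_state()["tcp_pos"],arm.read_state()["time_s"])
E
```

```text
time_s: 0.78
tcp_pos: [0.549, 0.1806, 0.2005]
eef_rot: [1.204, 1.216, -1.205]
wrist_force: [0.3, -0.5, 0.2]
grip_width: 0.0603
[0.55081903 0.1777085  0.20090489] 0.825
```

View pics/w1.png

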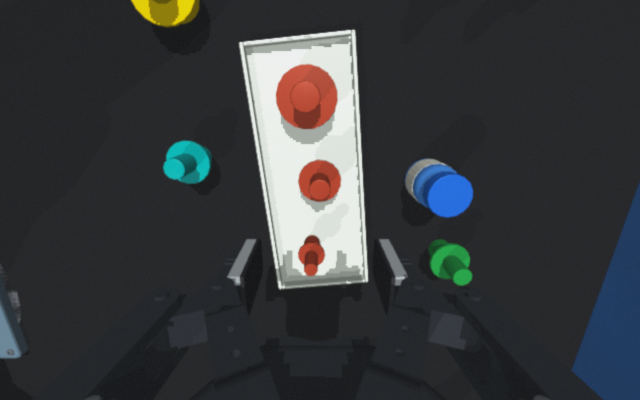

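```bash
python3 - <<'E'
from h import *
import pickle,cv2
i=pickle.load(open("w1.pkl","rb"))
print(np.round(i["cam_to_world"],3).tolist())
print("b",pl("",319.3,187.5,.071,i),"fl",pl("",320,181,.039,i),"a",pl("",311,269,.071,i),"c",pl("",305,96,.071,i))
print(proj("",[.551,.1775,.071],i))
m=cv2.imread("pics/w1.png");cv2.imwrite("pics/w1z.png",cv2.resize(m[150:290,270:370],None,fx=4,fy=4))
E
```

```text
[[1.0, -0.008, 0.001, 0.548], [0.007, 0.953, 0.302, 0.259], [-0.003, -0.302, 0.953, 0.343], [0.0, 0.0, 0.0, 1.0]]
b [0.55019766 0.17968093 0.071     ] fl [0.55110646 0.17776598 0.039     ] a [0.54203295 0.0871692  0.071     ] c [0.53651293 0.26539622 0.071     ]
[np.float64(320.08703425538215), np.float64(189.61398499810616)]
```

View pics/w1z.png

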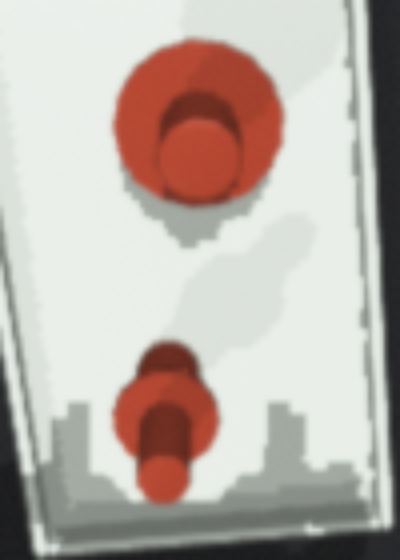

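```bash
python3 -m handwheel '[[50,0,0,0,0,0,60],[95,0,0,0,0,0,60],[115,0,0,0,0,0,60],[115,0,0,0,0,0,60]]' && python3 - <<'E'
from plant import arm,camera,camera_info
import cv2,pickle,numpy as np
print(arm.read_state()["tcp_pos"])
i=camera_info("wrist");cv2.imwrite("pics/w2.png",camera("wrist"))
b=camera("side");cv2.imwrite("pics/s2.png",np.hstack([cv2.resize(camera("scene")[130:250,330:450],None,fx=3,fy=3),cv2.resize(b[170:290,250:370],None,fx=3,fy=3)]))
E
```

```text
time_s: 1.32
tcp_pos: [0.5516, 0.1739, 0.0848]
eef_rot: [1.208, 1.209, -1.214]
wrist_force: [-0.4, 0.1, 1.0]
grip_width: 0.0601
[0.55161327 0.17385473 0.08484611]
```

View pics/w2.png

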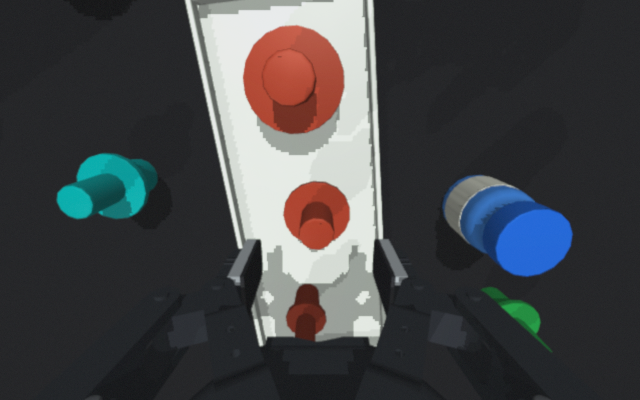

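View pics/s2.png

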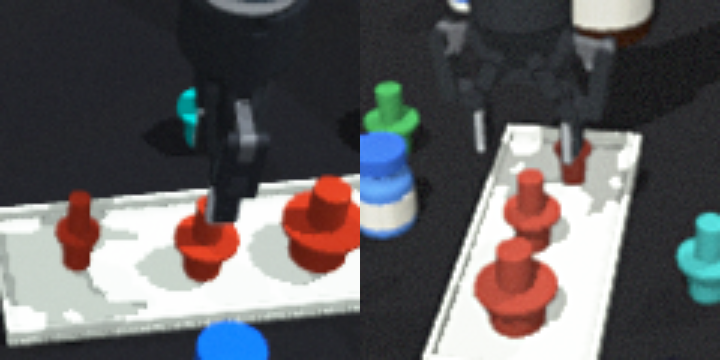

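```bash
python3 - <<'E'
from h import *
from plant import arm
s=arm.read_state();print(s["tcp_pos"],s["time_s"])
print(pl("wrist",316.5,234,.071),pl("wrist",317,211,.039),proj("wrist",s["tcp_pos"]),proj("scene",s["tcp_pos"]),proj("side",s["tcp_pos"]))
print(pl("wrist",288,77,.071))
E
```

```text
[0.55333441 0.17550814 0.0875081 ] 1.475
[0.55242931 0.17803127 0.071     ] [0.55277346 0.18070568 0.039     ] [np.float64(318.11408748885043), np.float64(251.04674486237428)] [np.float64(401.55281189236456), np.float64(193.49119925316947)] [np.float64(305.51497996696224), np.float64(222.14920389187265)]
[0.53791853 0.26705256 0.071     ]
```

```bash
python3 -m handwheel '[[15,0,-1,0,0,0,60],[30,0,-1,0,0,0,60],[42,0,-1,0,0,0,60],[42,0,-1,0,0,0,45],[42,0,-1,0,0,0,30]]' 50; python3 -m handwheel '[[0,0,0,0,0,0,10],[0,0,0,0,0,0,10],[0,0,0,0,0,0,10],[0,0,0,0,0,0,10]]' 50;  python3 - <<'E'
from plant import arm,camera,camera_info
import cv2,pickle,numpy as np
cv2.imwrite("pics/w3.png",camera("wrist"))
b=camera("side");cv2.imwrite("pics/s3.png",np.hstack([cv2.resize(camera("scene")[130:250,330:450],None,fx=3,fy=3),cv2.resize(b[170:290,250:370],None,fx=3,fy=3)]))
E
```

```text
time_s: 2.1
tcp_pos: [0.5522, 0.1771, 0.0444]
eef_rot: [1.209, 1.209, -1.209]
wrist_force: [-0.0, -0.1, -0.2]
grip_width: 0.0305
time_s: 2.6
tcp_pos: [0.5524, 0.1771, 0.0447]
eef_rot: [1.21, 1.209, -1.208]
wrist_force: [-0.8, -0.0, 3.9]
grip_width: 0.0203
```

View pics/s3.png

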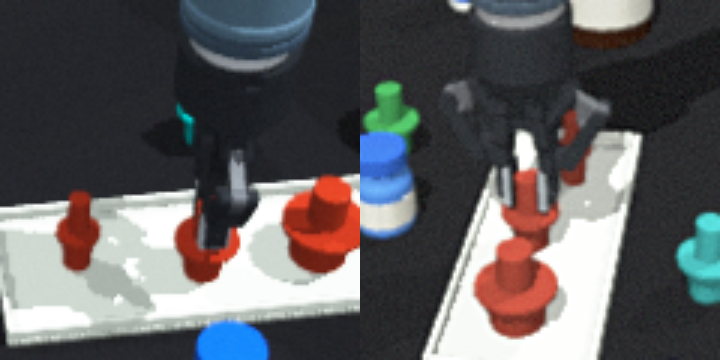

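View pics/w3.png

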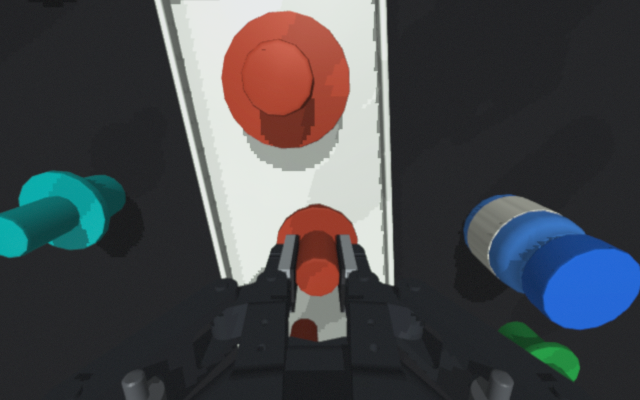

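```bash
python3 -m handwheel '[[-20,0,0,0,0,0,10],[-60,0,0,0,0,0,10],[-110,0,0,0,0,0,10],[-160,0,0,0,0,0,10],[-200,0,0,0,0,0,10]]' 60;  python3 -m handwheel '[[0,2,20,0,0,0,10],[0,6,60,0,0,0,10],[0,10,110,0,0,0,10],[0,15,160,0,0,0,10],[0,20,210,0,0,0,10]]';python3 - <<'E'
from plant import arm,camera,camera_info
import cv2,pickle,numpy as np
from h import *
i=camera_info("wrist");cv2.imwrite("pics/w4.png",camera("wrist"));pickle.dump(i,open("w4.pkl","wb"))
cv2.imwrite("pics/sc4.png",camera("scene"));cv2.imwrite("pics/si4.png",camera("side"))
print(arm.read_state()["tcp_pos"])
E
```

```text
time_s: 3.38
tcp_pos: [0.5521, 0.177, 0.2475]
eef_rot: [1.211, 1.208, -1.208]
wrist_force: [-0.4, -0.1, -0.0]
grip_width: 0.0204
time_s: 4.0
tcp_pos: [0.5709, -0.0355, 0.2438]
eef_rot: [1.209, 1.21, -1.211]
wrist_force: [0.2, -0.3, -0.8]
grip_width: 0.02
[ 0.57094607 -0.03771414  0.24374717]
```

View pics/w4.png

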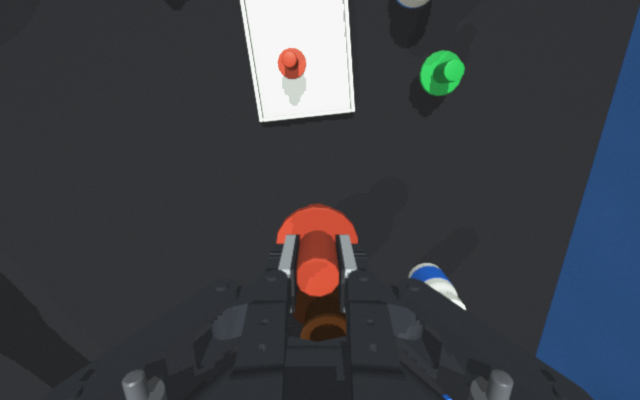

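View pics/si4.png

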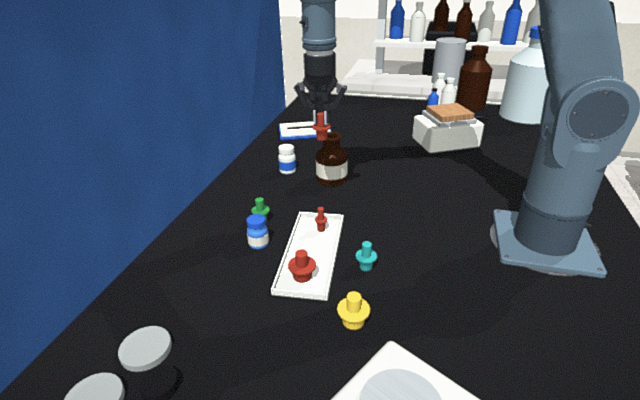

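View pics/sc4.png

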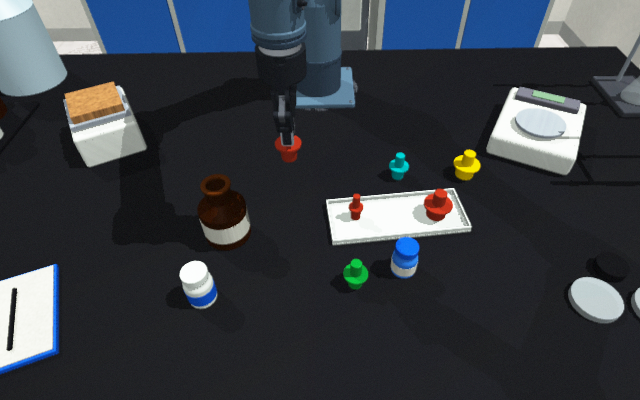

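```bash
python3 - <<'E'
from h import *
import pickle,cv2
i=pickle.load(open("w4.pkl","rb"))
print(pl("",328,330,.15,i),pl("",317,278,.276,i))
for y in (-.19,):print(proj("",[.58,y,.15],i))
m=cv2.imread("pics/w4.png");m2=cv2.imread("pics/sc4.png");m3=cv2.imread("pics/si4.png")
c=lambda a,x,y:cv2.resize(a[y:y+60,x:x+80],None,fx=5,fy=5,interpolation=2)
cv2.imwrite("pics/z4.png",np.hstack([c(m,285,300),c(m2,190,170)]));
cv2.imwrite("pics/z4b.png",np.hstack([c(m3,290,100),c(m2,250,115)]))
E
```

```text
[ 0.58115398 -0.17803206  0.15      ] [ 0.5704005  -0.03110155  0.276     ]
[np.float64(326.76220129106144), np.float64(339.3386613179547)]
```

View pics/z4.png

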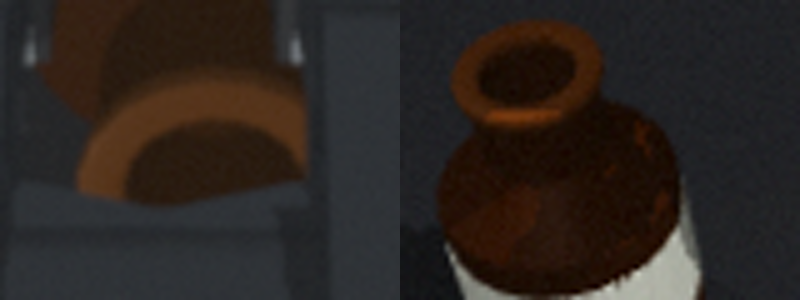

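View pics/z4b.png

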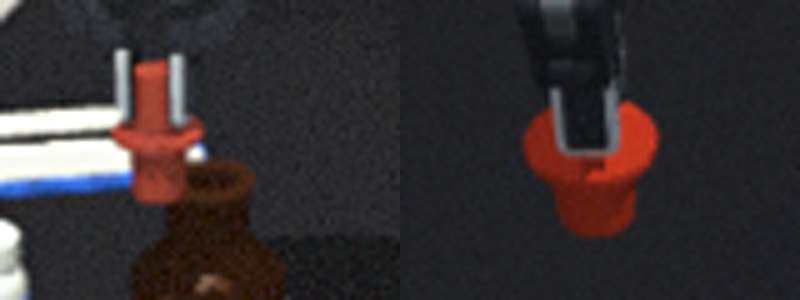

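```bash
python3 - <<'E'
from h import *
import pickle
i=pickle.load(open("w4.pkl","rb"))
print("wrist hole far edge",pl("",327.6,323.6,.15,i),"lip edge",pl("",327.6,315.4,.15,i))
print("scene",pl("scene",215.4,185,.15),[pl("scene",215.4,178.4,.15),pl("scene",215.4,191.8,.15)], pl("scene",205.6,185,.15),pl("scene",225.4,185,.15),"lip",pl("scene",200.2,185,.15)[1],pl("scene",230.8,185,.15)[1],"top",pl("scene",215.4,173.8,.15)[0])
print("side lip",pl("side",323,136,.15),pl("side",341,136,.15))
# held stopper flange (z?) in side and scene
f1=((113+204)/2/5+290,133/5+100);f2=((525-400+659-400)/2/5+250,141/5+115)
print(tri(ray("side",*f1),ray("scene",*f2)))
E
```

```text
wrist hole far edge [ 0.58066312 -0.17000017  0.15      ] lip edge [ 0.58056012 -0.15990287  0.15      ]
scene [ 0.58381124 -0.19070111  0.15      ] [array([ 0.56531214, -0.19382233,  0.15      ]), array([ 0.60227947, -0.18758509,  0.15      ])] [ 0.58333921 -0.20946406  0.15      ] [ 0.58429254 -0.1715693   0.15      ] lip -0.21980865666651941 -0.16124401805524474 top 0.5520698912160904
side lip [ 0.60366848 -0.17751734  0.15      ] [ 0.55167719 -0.18878212  0.15      ]
(array([ 0.56978352, -0.04510846,  0.23504778]), [np.float64(0.001212947330035814), np.float64(0.001212947330035827)])
```

```bash
python3 -m handwheel '[[0,3,40,0,0,0,10],[0,6,85,0,0,0,10],[0,9,130,0,0,0,10],[0,10,153,0,0,0,10],[0,10,153,0,0,0,10]]';python3 -m handwheel '[[20,0,0,0,0,0,10],[25,0,0,0,0,0,10],[25,0,0,0,0,0,10]]';python3 - <<'E'
from plant import arm,camera,camera_info
import cv2,pickle,numpy as np
from h import *
print(arm.read_state()["tcp_pos"])
i=camera_info("wrist");m=camera("wrist");cv2.imwrite("pics/w5.png",m);pickle.dump(i,open("w5.pkl","wb"))
m2=camera("scene");m3=camera("side")
print(arm.read_state()["tcp_pos"],arm.read_state()["tcp_pos"])
c=lambda a,x,y:cv2.resize(a[y:y+80,x:x+80],None,fx=5,fy=5,interpolation=2)
cv2.imwrite("pics/z5.png",np.hstack([c(m3,290,90),c(m2,180,135)]));cv2.imwrite("pics/sc5.png",m2);cv2.imwrite("pics/si5.png",m3)
E
```

```text
time_s: 4.78
tcp_pos: [0.5811, -0.1873, 0.2437]
eef_rot: [1.21, 1.209, -1.212]
wrist_force: [-0.5, 0.6, -0.6]
grip_width: 0.0202
time_s: 5.15
tcp_pos: [0.5819, -0.1845, 0.2191]
eef_rot: [1.208, 1.211, -1.208]
wrist_force: [-0.3, -0.2, -0.6]
grip_width: 0.0203
[ 0.58190322 -0.1844669   0.21909174]
[ 0.58245258 -0.18560988  0.21998705] [ 0.58245258 -0.18560988  0.21998705]
```

View pics/z5.png

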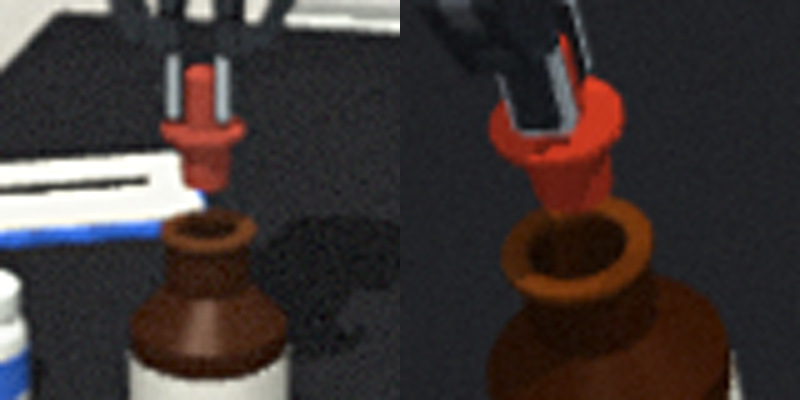

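View pics/w5.png

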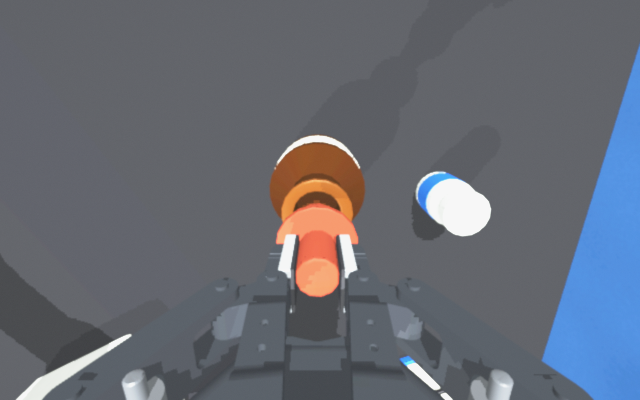

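```bash
python3 - <<'E'
from h import *
import pickle
i=pickle.load(open("w5.pkl","rb"))
np.set_printoptions(precision=4,suppress=True)
for nm,s,d in(("flange",(211.7,158.6),(330.6,116)),("foot",(214.6,175),(331,126.4)),("rim",(215.4,184.3),(331.9,135.8))):
    p=tri(ray("scene",*s),ray("side",*d));print(nm,p[0],p[1][0], pl("scene",*s,p[0][2]))
print("wrist lip far edge",pl("",317,179,.15,i),"flange far edge",pl("",317,205.5,.213,i), "knob top",pl("",317.5,278,.246,i),pl("",318,317,.15,i)[0])
E
```

```text
flange [ 0.5811 -0.1849  0.212 ] 0.0011547275549175944 [ 0.5795 -0.1857  0.212 ]
foot [ 0.5826 -0.1879  0.1765] 0.0015513103444054948 [ 0.5846 -0.1867  0.1765]
rim [ 0.5797 -0.1917  0.1473] 0.0005010861417008018 [ 0.5791 -0.192   0.1473]
wrist lip far edge [ 0.5811 -0.161   0.15  ] flange far edge [ 0.5812 -0.1596  0.213 ] knob top [ 0.5815 -0.1837  0.246 ] 0.5821647155018839
```

```bash
python3 -m handwheel '[[0,-1,5,0,0,0,10],[10,-1,5,0,0,0,10],[20,-1,5,0,0,0,10],[20,-1,5,0,0,0,10],[20,-1,5,0,0,0,10]]';python3 - <<'E'
from plant import arm,camera,camera_info
import cv2,pickle,numpy as np
from h import *
print(arm.read_state()["tcp_pos"])
i=camera_info("wrist");m=camera("wrist");cv2.imwrite("pics/w6.png",m);pickle.dump(i,open("w6.pkl","wb"))
m2=camera("scene");m3=camera("side")
c=lambda a,x,y:cv2.resize(a[y:y+80,x:x+80],None,fx=5,fy=5,interpolation=2)
cv2.imwrite("pics/z6.png",np.hstack([c(m3,290,90),c(m2,180,135)]))
cv2.imwrite("pics/z6w.png",cv2.resize(m[120:300,220:420],None,fx=3,fy=3))
E
```

```text
time_s: 5.92
tcp_pos: [0.581, -0.1909, 0.1992]
eef_rot: [1.209, 1.209, -1.209]
wrist_force: [-0.2, -0.2, -1.0]
grip_width: 0.0199
[ 0.5810456  -0.1909349   0.19919116]
```

View pics/z6.png

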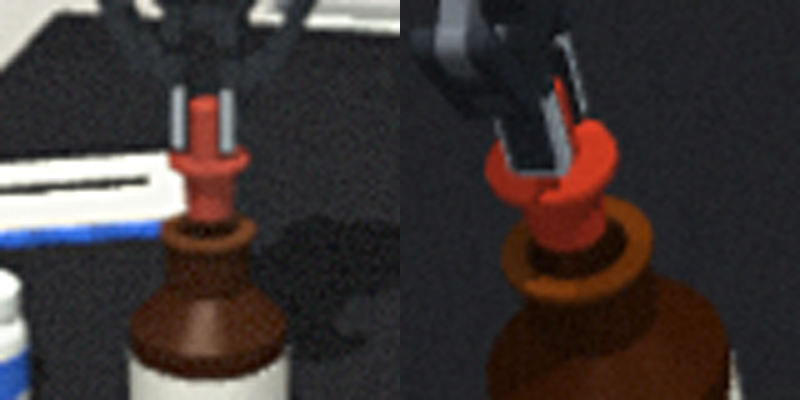

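View pics/z6w.png

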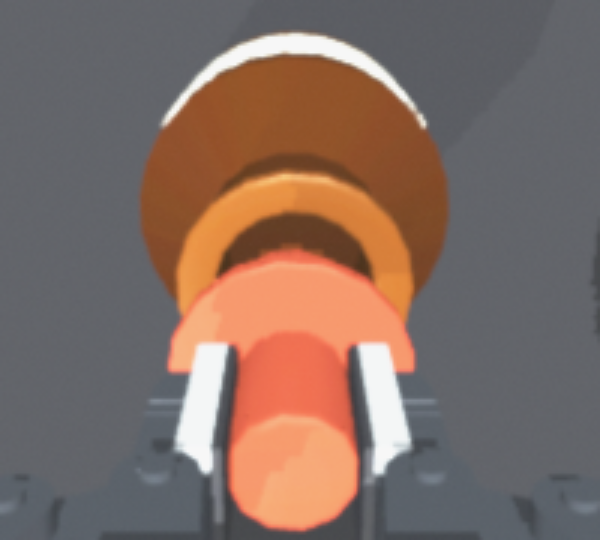

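```bash
python3 - <<'E'
from h import *
import pickle
i=pickle.load(open("w6.pkl","rb"))
print(pl("",317.5,177.3,.15,i)[1]-.029,pl("",317.5,191,.15,i)[1]-.019,pl("",317.5,203.3,.193,i)[1]-.024,pl("",317.5,277,.225,i)[1])
print("scene foot",pl("scene",180+168.5/5,135+238/5,.157),"flange",pl("scene",180+152/5,135+162/5,.192),"hole",pl("scene",215.4,184.3,.15))
E
```

```text
-0.19011238957227447 -0.1900084229744586 -0.18886227807037287 -0.1903384764982478
scene foot [ 0.58449221 -0.19240356  0.157     ] flange [ 0.58072888 -0.19201815  0.192     ] hole [ 0.58187649 -0.19102754  0.15      ]
```

```bash
python3 -m handwheel '[[6,0,0,0,0,0,10],[12,0,0,0,0,0,10],[18,0,0,0,0,0,10],[22,0,0,0,0,0,10]]';python3 -m handwheel '[[4,0,0,0,0,0,10],[8,0,0,0,0,0,10],[11,0,0,0,0,0,10],[11,0,0,0,0,0,10]]'; python3 - <<'E'
from plant import arm,camera,camera_info
import cv2,pickle,numpy as np
m2=camera("scene");m3=camera("side");s=arm.read_state();print(s["tcp_pos"],s["wrist_force"],s["wrist_torque"])
c=lambda a,x,y:cv2.resize(a[y:y+80,x:x+80],None,fx=5,fy=5,interpolation=2)
cv2.imwrite("pics/z7.png",np.hstack([c(m3,290,90),c(m2,180,135)]))
E
```

```text
time_s: 6.58
tcp_pos: [0.5807, -0.1909, 0.1766]
eef_rot: [1.209, 1.21, -1.21]
wrist_force: [-0.5, 0.0, -0.1]
grip_width: 0.0199
time_s: 7.08
tcp_pos: [0.5809, -0.1909, 0.166]
eef_rot: [1.209, 1.21, -1.209]
wrist_force: [-0.6, -0.5, -0.7]
grip_width: 0.0203
[ 0.58106049 -0.19103656  0.16636923] [-0.15891931 -0.65332726 -0.49727458] [ 0.03854427 -0.02555404 -0.03674767]
```

View pics/z7.png

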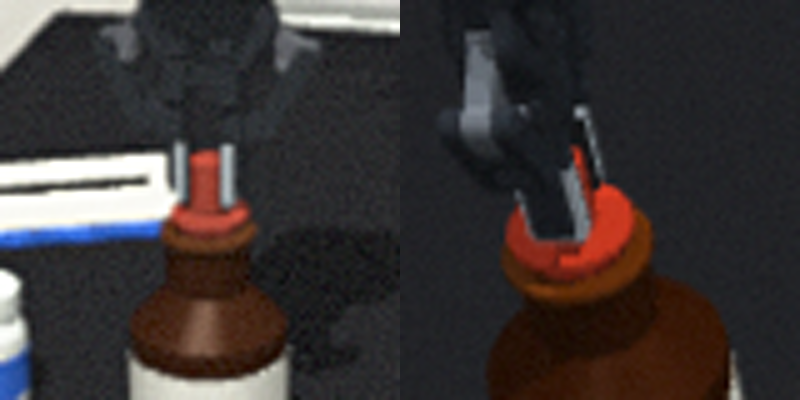

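```bash
python3 -m handwheel '[[2,0,0,0,0,0,10],[4,0,0,0,0,0,10],[5,0,0,0,0,0,10],[5,0,0,0,0,0,10]]';python3 -m handwheel '[[1,0,0,0,0,0,10],[2,0,0,0,0,0,10],[2,0,0,0,0,0,10]]'
```

```text
time_s: 7.68
tcp_pos: [0.5809, -0.191, 0.1612]
eef_rot: [1.209, 1.209, -1.209]
wrist_force: [0.7, 0.2, 0.3]
grip_width: 0.02
time_s: 8.05
tcp_pos: [0.5816, -0.1912, 0.1608]
eef_rot: [1.21, 1.208, -1.208]
wrist_force: [-2.8, 0.9, 9.0]
grip_width: 0.0202
```

```bash
python3 -m handwheel '[[-1,0,0,0,0,0,22],[-1,0,0,0,0,0,30],[-1,0,0,0,0,0,45],[-1,0,0,0,0,0,55],[-1,0,0,0,0,0,55]]';python3 -m handwheel '[[-15,0,0,0,0,0,55],[-40,0,0,0,0,0,55],[-70,0,0,0,0,0,55],[-110,0,0,0,0,0,55],[-110,0,0,0,0,0,55]]'; python3 - <<'E'
from plant import arm,camera,camera_info
import cv2,pickle,numpy as np
i=camera_info("wrist");m=camera("wrist");pickle.dump(i,open("w8.pkl","wb"));m2=camera("scene");m3=camera("side");s=arm.read_state();print(s["tcp_pos"],s["wrist_force"],s["time_s"])
c=lambda a,x,y:cv2.resize(a[y:y+80,x:x+80],None,fx=5,fy=5,interpolation=2)
cv2.imwrite("pics/z8.png",np.hstack([c(m3,290,90),c(m2,180,135)]))
cv2.imwrite("pics/w8.png",m);cv2.imwrite("pics/sc8.png",m2);cv2.imwrite("pics/si8.png",m3)
E
```

```text
time_s: 8.68
tcp_pos: [0.581, -0.191, 0.1602]
eef_rot: [1.209, 1.209, -1.209]
wrist_force: [-0.6, 0.9, -0.4]
grip_width: 0.0551
time_s: 9.3
tcp_pos: [0.5833, -0.1918, 0.275]
eef_rot: [1.212, 1.202, -1.205]
wrist_force: [-0.3, 0.4, 0.8]
grip_width: 0.0552
[ 0.58059009 -0.19085629  0.27009774] [-1.05864633  0.36034387 -0.25926108] 9.45
```

View pics/z8.png

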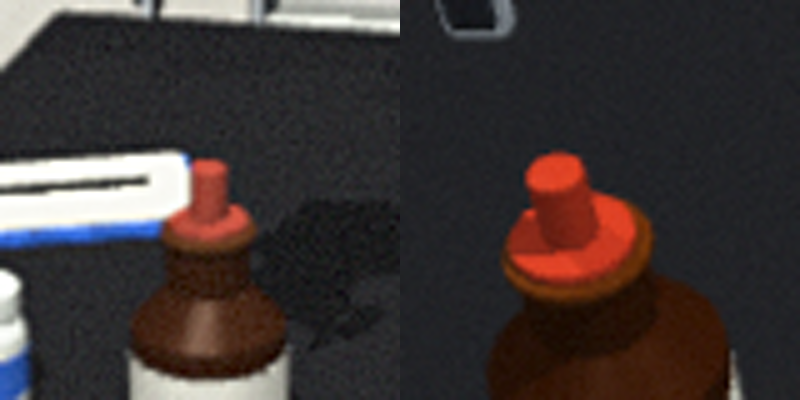

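View pics/w8.png

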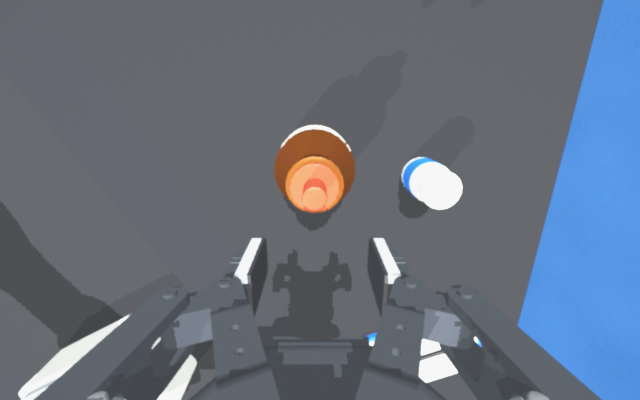

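View pics/sc8.png

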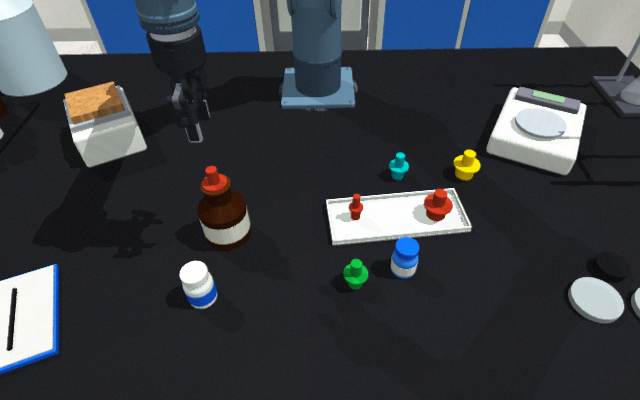

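```bash
python3 - <<'E'
from h import *
print(tri(ray("scene",180+156/5,135+167/5),ray("side",290+209.5/5,90+166/5)))
print("expected flange top/knob px side",proj("side",[.581,-.19,.155]),proj("side",[.581,-.19,.187]),"scene",proj("scene",[.581,-.19,.187]),proj("scene",[.581,-.19,.155]))
E
```

```text
(array([ 0.57924806, -0.19140897,  0.18732495]), [np.float64(0.0007428266116913846), np.float64(0.0007428266116914301)])
expected flange top/knob px side [np.float64(331.43623179016316), np.float64(133.44337925330137)] [np.float64(331.3538126075576), np.float64(123.22404117611997)] scene [np.float64(212.03026095516344), np.float64(169.50873846605356)] [np.float64(215.49204310661008), np.float64(182.07369233091146)]
```

Knob top measures 187.3 mm against the expected 187 mm, and (0.579, −0.191) lies on the bottle's axis. The stopper is seated and the gripper is clear.

```bash
python3 -c "
from plant import job
print(job.close_job())"
```

```text
the job is handed in; nothing more can be done
None
```

I gripped the middle red stopper (stopper_b, the 33 mm one) by its knob and lifted it about 200 mm clear of the tray. I then lowered it into the amber bottle until it met about 9 N of contact, released it, backed the gripper off about 110 mm and handed the job in at about 9.5 s.

**Last checks:**
- **Seating:** the knob top came out at 187.3 mm, against 187 mm when fully home. It lies within about 2 mm of the mouth's axis, and the flange shows flat on the rim.
- **Bottle:** it is upright, with no visible shift.
- **Other stoppers:** stopper_a and stopper_c stand in the tray with no visible shift, judged by eye only.
- **Disagreements:** none of the final checks failed. The camera estimates before insertion differed by 1–3 mm, and the TCP readings were noisy by a similar amount. I corrected the alignment by 5 mm above the bottle before inserting.

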